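Clear the loading board before sealing

TASK

Clear the metal loading board for the next run: put the two scraps, the short cardboard core and the broken piece of wood, in the grey waste tub. Lay the spatula that is on the board (lay it down, do not drop or throw it) flat in the shallow white tool tray, lengthwise beside the spatula already there and with its blade pointing the same way. Leave the filled cups and the other spatula where they are.

Things in the scene. Friction and masses are not known exactly. Their poses are not given: they have to be found in the camera images.
- board: Fixed bare metal loading board, 330 mm (x) x 500 mm (y), 10 mm thick, centred ahead of the robot; origin at the centre of its underside, on the table. Scraps, spatula and two of the cups stand on its top.
- bin: Fixed grey plastic waste tub, open on top, on the table to one side of the board (left or right varies): 220 x 220 mm outside (232 mm over the rim), 120 mm high, wall and floor 5 mm. Origin at the centre of its underside, z up. A flat piece of cardboard already lies in it.
- tray: Fixed shallow white tool tray on the other side of the board: 320 mm (its x) x 230 mm (its y), 20 mm high, wall and floor 4 mm. Origin at the centre of its underside; the spare spatula lies lengthwise in its +y half, blade towards +x; the -y half is free.
- tray_in (a point): Centre of the tray's inner floor, 4 mm above its underside; axes as the tray's.
- spatula: The spatula to put away, lying on the board: black handle 130 x 20 x 16 mm high (from x = -115 to +15 mm) and flat steel blade 102 x 42 x 4 mm (up to x = +115 mm), 230 mm long, 90 g or so. Origin at the middle of the 230 mm, in the plane of the underside; x runs from handle to blade, z up. It balances near the origin, where the handle can be gripped across y, 20 mm wide.
- spatula_tip (a point): Middle of the end of that spatula's blade, 115 mm ahead of its origin.
- spare: Bystander: the spatula already in the tray, the same as the other: black handle 130 x 20 x 16 mm high (from x = -115 to +15 mm) and flat steel blade 102 x 42 x 4 mm (up to x = +115 mm), 230 mm long, 90 g or so. Origin at the middle of the 230 mm, in the plane of the underside; x runs from handle to blade, z up. It balances near the origin, where the handle can be gripped across y, 20 mm wide.
- core: Scrap: stub of a cardboard film core, a tube standing upright on the board, 50 mm outside, 40 mm inside, 45 mm high, about 30 g. Origin at the centre of its lower end, z along the tube.
- core_mid (a point): Centre of the core stub, half-way up its axis.
- wood: Scrap: broken offcut of a pale wooden slat lying on the board, a block 60 x 32 x 24 mm high (x from -36 to +24 mm) with a smaller splintered end at +x (to about +41 mm, within the block's width), about 40 g. Origin in the plane of its underside, x along it; grip the block across y, 32 mm wide.
- wood_mid (a point): 12 mm above the wood's origin, mid-height of the block.
- cup_a: Bystander: a filled, sealed portion cup, 90 mm across at the rim, 38.5 mm high, brown with a pale rim, standing on the board among the scraps. Origin at the centre of its underside.
- cup_b: Bystander: a filled, sealed portion cup, 90 mm across at the rim, 38.5 mm high, brown with a pale rim, standing on the board among the scraps. Origin at the centre of its underside.
- cup_c: Bystander: a filled, sealed portion cup, 90 mm across at the rim, 38.5 mm high, brown with a pale rim, standing on the table behind the board. Origin at the centre of its underside.
- cup_d: Bystander: a filled, sealed portion cup, 90 mm across at the rim, 38.5 mm high, brown with a pale rim, standing on the table behind the board. Origin at the centre of its underside.

How it is judged:
By the outcome, as a careful person would: the job done as asked, in the order asked, and still so for the second after the job is handed in, with the robot touching nothing.
It also fails if it takes over 72 s, if anything falls off the work surface, if the arm or the gripper's body presses on something with over 40 N, if the wrist force passes 120 N, or if a joint passes its speed limit or range.

ROBOT

A 6-joint arm with a two-finger parallel gripper is mounted at the origin on the work surface. World frame = base frame: x ahead of the robot, y to its left, z up, the work surface at z = 0. Lengths are in mm, angles in rad, forces in N, time in s.
With the tool pointing down it reaches from about 275 to 1000 mm from the base axis. Payload 8.4 kg.
Tool frame: the origin (TCP) lies midway between the tips of the shut fingers; the grasp point (between the pads) lies 19 mm behind it; z points along the fingers, y is the line along which they close (so a half turn about z gives the same grasp; the last joint's range is limited). The gripper opens to 85 mm and grips with 20 to 120 N. Pads are 22 mm wide; open, the fingers measure 114 mm over their backs; the gripper's body (76 mm by 85 mm) begins 54 mm behind the grasp point. The pads swing forward as they close: fully open they stand 13 mm farther back than shut.
Start: joints at [-1.28, 0.353, 1.633, -0, 1.155, -0.002], TCP at [180.395, -598.403, 231.281] pointing down, gripper open.
Joint ranges: [-2.63, 2.63], [-0.92, 2.1], [0.06, 2.66], [-1.3, 4.44], [0, 2.69], [-3.02, 3.02]. Speed limits (rad/s): [2.22, 2.22, 2.79, 3.14, 3.14, 3.14].

INTERFACE

Orientations are given as a rotation vector (axis times angle).
In Python, from workcell import robot gives the robot as it stands. The module is installed in compiled form; this text tells all that it offers.
- The arm moves only by the tool move_arm, never from a script. Its argument "commands" is a list that holds one entry, the list of rows, each a list of 7 numbers: the shift along the world's x, y, z each as a share of 40 mm, from -1 to 1, then the turn, a rotation vector about the world's x, y, z each as a share of 30 degrees, from -1 to 1, then the opening, from -1 (shut) to 1 (fully open). A call has 1 to 8 rows; each row shifts and turns the commanded pose from where the row before left it; what a row does not reach is not made up. A row lasts 1/10 s, in which the tool goes at most 50 mm and 8.59 degrees, less where a joint would pass 70% of its speed; a pose out of reach is approached as far as the arm can. A call with a number of a shift or a turn outside -1 to 1 is refused whole. A call with a gripper value outside its range is refused whole. The fingers move at their own pace and stop on an object; the grip force is fixed at half the most. Time passes only in rows, so rows that do not move let the fingers close. It gives the time, the measured TCP pose, the force, the opening and the grip force at its end, in the units of the state.
- robot.observe(): the state, without advancing time (a new reading comes with each control period).
- robot.camera(name): name is "scene" or "top" or "wrist"; returns (picture, depth): 400x640x3 uint8, blue, green, red; 400x640 float32, mm along the optical axis (not along the pixel's ray), 0 where there is no reading.
- robot.camera_params(name): a dict with "intrinsics" (3x3 intrinsics, pixels), "dist" ([k1, k2, p1, p2, k3] as OpenCV has them; the pictures are not rectified), "origin" and "attitude" of the camera in the world. Camera axes: x right, y down, z forward; pixel columns grow to the right and rows downward; lengths in mm; the calibration is good to about 2 mm. A picture is of the moment at which its call begins: read the wrist's pose just before it. camera_params takes no time and is no camera call; for the wrist camera it gives the pose at the moment of the call.
- robot.sign_off(): hands the job in; it is judged then, once.
The state is a dict: "time": time; "qpos": joint angles; "dq": joint speeds; "joint_efforts": joint torques, N m; "tcp_pos": TCP position; "eef_rot": TCP orientation; "contact_force": force on the tool from outside, world axes, zero at the start; "torque": the same for the moment, N m; "grip_width": finger opening in mm; "grip_force": force on a finger pad.
Only numpy, scipy, OpenCV 4.12 (cv2) and the standard library are available. Lean on these libraries where they do the work, as an engineer would, in place of code of your own. Each camera call takes 0.05 s, during which the arm holds its last target. There are 200 camera calls.

## Working session

There is one attempt and no reset: what is moved stays moved. The work goes in short steps, Python scripts to look and compute and a tool call to move; the robot and the scene stay as the last step left them, time stands still between calls to the robot, and variables do not carry over. Pictures are saved under pics/ and viewed, at most 10 in all, crops included, and the job is handed in when it is done.

Besides the shell and the picture viewer there is one more tool, called after ">>>" in YAML: its name, and indented under it one key for each argument. move_arm: Moves the arm, as the interface text tells. Its arguments: {"type":"object","properties":{"commands":{"type":"array","items":{"type":"array","items":{"type":"array","items":{"type":"number"}}}}},"required":["commands"]}

```bash
mkdir -p pics; cat > h.py <<'E'
import numpy as np, cv2
from workcell import robot
from scipy.spatial.transform import Rotation as R
def cloud(name):
    p=robot.camera_params(name); im,d=robot.camera(name)
    K=np.array(p["intrinsics"],float); h,w=d.shape
    u,v=np.meshgrid(np.arange(w),np.arange(h))
    n=cv2.undistortPoints(np.stack([u,v],-1).reshape(-1,1,2).astype(np.float32),K,np.array(p["dist"],float)).reshape(h,w,2)
    P=np.dstack([n[...,0]*d,n[...,1]*d,d])
    A=np.array(p["attitude"],float)
    A=A if A.shape==(3,3) else R.from_rotvec(A).as_matrix()
    W=P@A.T+np.array(p["origin"]); W[d==0]=np.nan
    return im,W
E
python3 - <<'E'
from h import *
print(robot.observe())
for c in ("top","scene"):
    p=robot.camera_params(c);print(c,p["origin"],p["attitude"])
    im,W=cloud(c); cv2.imwrite(f"pics/{c}0.png",im); np.savez(f"{c}0.npz",im=im,W=W)
E
```

```text
{'time': 0.0, 'qpos': array([-1.28039959e+00,  3.53624157e-01,  1.63417813e+00, -1.70700714e-05,
        1.15518913e+00, -2.40603148e-03]), 'dq': array([ 0.00108166, -0.00013313,  0.00054457,  0.00035303,  0.00059638,
        0.00177478]), 'joint_efforts': array([-1.36709616e-03, -6.05259705e+01, -3.42067730e+01, -2.67468822e-04,
        9.38606390e-03, -1.65196019e-05]), 'tcp_pos': array([ 180.24692521, -597.92541383,  230.55783851]), 'eef_rot': array([-3.10661643e+00, -4.58101391e-01,  3.39411219e-04]), 'contact_force': array([-0.19364075, -0.26419409, -1.03920525]), 'torque': array([-0.01502916, -0.00572301,  0.00661292]), 'grip_force': 0.0, 'grip_width': 85.54033081856905}
top [ 380.23701235   30.93278431 1417.15218892] [-2.16067375  2.09629086 -0.19105365]
scene [ 978.47984314 -524.72251617  980.62067258] [-2.42543843 -0.70489689  0.21529409]
```

View pics/top0.png

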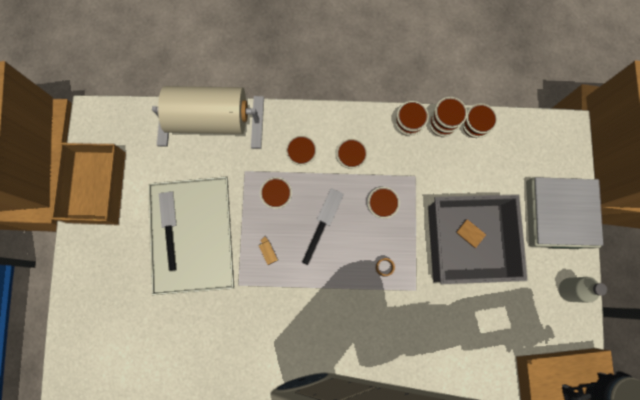

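The top view shows the tray on the left (+y) with the spare spatula at px (169,230), blade up. On the board are the spatula from (306,262) to (335,195), the wood at (268,250), the core at (385,266) and cups at (276,193) and (383,202). The bin is on the right at (477,238).

```bash
python3 - <<'E'
from h import *
f=np.load("top0.npz"); im=f["im"]; W=f["W"]
g=im.astype(int); v=g.max(2); s=v-g.min(2)
def box(x0,y0,x1,y1):
    m=np.zeros(v.shape,bool); m[y0:y1,x0:x1]=1; return m
def rep(n,m):
    P=W[m&np.isfinite(W[...,2])]; c=P[:,:2].mean(0); 
    r=cv2.minAreaRect(P[:,:2].astype(np.float32))
    e=np.linalg.eigh(np.cov(P[:,:2].T))[1][:,1]
    print(n,m.sum(),"c",c.round(1),"z",np.percentile(P[:,2],[5,50,95]).round(1),"rect",np.round(r[0],1),np.round(r[1],1),round(r[2],1),"ax",np.degrees(np.arctan2(e[1],e[0])).round(1))
    return P
print("board z",np.nanmedian(W[box(300,270,340,285)],0), "tray floor",np.nanmedian(W[box(190,200,215,270)],0))
z=W[...,2]
rep("wood",box(250,230,285,272)&(s>50)); rep("wood h",box(250,230,285,272)&(z>22))
rep("core",box(368,248,402,282)&(z>35))
rep("spat handle",box(295,215,335,270)&(v<70)); rep("spat all h",box(295,180,350,270)&(v<70)|box(310,184,350,224)&(z>13)&(v>0))
rep("spare handle",box(155,220,185,275)&(v<70)); rep("spare",box(150,185,185,275)&(z>8)&(z<30)&box(156,188,182,275))
for n,b in dict(cupa=(255,172,297,212),cupb=(362,182,405,222)).items(): rep(n,box(*b)&(z>35))
rep("cupc",box(280,130,320,168)&(z>25));rep("cupd",box(330,135,372,170)&(z>25))
rep("bin rim",box(415,185,535,290)&(z>105)); rep("tray",box(145,170,240,300)&(z>13)&(z<26))
print(W[200,327],W[200,333],W[210,330])
# enlarged crop
cv2.imwrite("pics/c0.png",cv2.resize(im[165:305,140:420],None,fx=2.8,fy=2.8,interpolation=cv2.INTER_CUBIC))
E
```

```text
board z [419.40593272  19.25582924   8.76707546] tray floor [529.33912747 360.11815351   2.69238147]
wood 279 c [486.1 167.8] z [22.5 32.3 37.7] rect [488.2 170.2] [74.1 33. ] 27.3 ax -155.1
wood h 279 c [485.  166.4] z [24.2 32.4 37.7] rect [488.7 169. ] [74.4 32.1] 27.4 ax -155.2
core 127 c [ 451.5 -157.8] z [37.5 52.8 57.6] rect [ 451.6 -157.7] [46.5 48.9] 1.8 ax 107.5
spat handle 247 c [514.6  39.6] z [20.4 25.1 29.5] rect [514.8  39.5] [ 15.6 124.8] 67.9 ax 157.9
spat all h 607 c [579.9  13.9] z [13.2 17.1 28.8] rect [572.    4.2] [114.7 237.3] 86.8 ax 158.8
spare handle 286 c [487.2 445.1] z [12.8 18.  22.7] rect [487.8 445.6] [124.9  19. ] 10.2 ax -170.0
spare 566 c [522.9 451.7] z [ 8.3 15.1 22.2] rect [533.3 454.9] [236.8  69.9] 4.8 ax -170.7
cupa 795 c [649.8 150. ] z [42.3 47.2 51.9] rect [650.  149.9] [88.5 88.7] 15.7 ax -150.3
cupb 764 c [ 631.4 -152.2] z [42.6 47.2 52. ] rect [ 631.8 -151.8] [86.9 85.8] 0.0 ax 172.4
cupc 740 c [779.2  83.3] z [32.1 37.2 42.3] rect [780.8  84.2] [89.6 86.5] 1.8 ax -169.5
cupd 729 c [773.9 -61.5] z [32.5 37.4 42.3] rect [775.3 -61.3] [84.  89.6] 89.8 ax -162.6
bin rim 1659 c [ 530.1 -405.6] z [109.2 118.2 122.9] rect [ 529.2 -403.9] [233.8 236.1] 3.5 ax 82.2
tray 951 c [514.7 414.6] z [13.8 18.  22.6] rect [527.7 384.6] [323.2 250.1] 7.3 ax -175.5
[639.53917636   4.93911887   8.20391725] [638.96416057 -12.13867823  14.18804701] [610.39322382  -4.38892493   9.84421327]
```

View pics/c0.png

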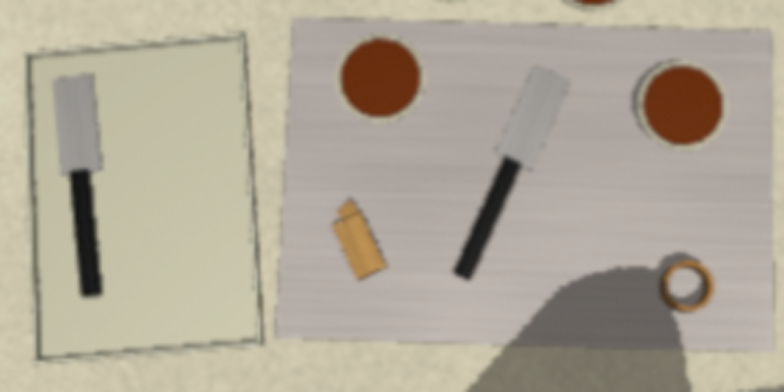

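The crop agrees: the wood's splinter points up-left, and the spatula blade points up-right (yaw about -22°). The core stands clear of the cups. I'm moving toward the core.

>>> move_arm:
  commands:
    - [[0.62, 1, 0, 0, 0, 0, 1], [0.62, 1, 0, 0, 0, 0, 1], [0.62, 1, 0, 0, 0, 0, 1], [0.62, 1, 0, 0, 0, 0, 1], [0.62, 1, 0, 0, 0, 0, 1], [0.62, 1, 0, 0, 0, 0, 1], [0.62, 1, 0, 0, 0, 0, 1], [0.62, 1, 0, 0, 0, 0, 1]]

```text
time: 0.9
tcp_pos: [379.3, -276.6, 231.2]
eef_rot: [-3.108, -0.458, -0.0]
contact_force: [0.5, 0.1, 0.6]
grip_width: 85.4
grip_force: 0.0
```

>>> move_arm:
  commands:
    - [[0.62, 1, 0, 0, 0, 0, 1], [0.62, 1, 0, 0, 0, 0, 1], [0.62, 1, 0, 0, 0, 0, 1], [0, 0, -1, 0, 0, 0, 1], [0, 0, -0.5, 0, 0, 0, 1], [0, 0, 0, 0, 0, 0, 1], [0, 0, 0, 0, 0, 0, 1]]

```text
time: 1.6
tcp_pos: [453.1, -158.4, 171.4]
eef_rot: [-3.108, -0.458, 0.001]
contact_force: [0.1, -0.0, 0.6]
grip_width: 85.0
grip_force: 0.0
```

```bash
python3 - <<'E'
from h import *
im,W=cloud("wrist"); cv2.imwrite("pics/w1.png",im); np.savez("w1.npz",im=im,W=W)
o=robot.observe();print(o["time"],o["tcp_pos"],o["eef_rot"],o["contact_force"])
f=np.load("top0.npz")["W"]
K=robot.camera_params("top"); A=R.from_rotvec(K["attitude"]).as_matrix()
px=np.array([[150,184.6],[227.5,177.5],[233.6,287.5],[154.3,292.5]],np.float32).reshape(-1,1,2)
n=cv2.undistortPoints(px,np.array(K["intrinsics"],float),np.array(K["dist"],float)).reshape(-1,2)
d=np.c_[n,np.ones(4)]@A.T; O=np.array(K["origin"]); C=O+d*((20-O[2])/d[:,2])[:,None]
print(C.round(1),C.mean(0)); 
for a,b in((3,0),(2,1)): e=C[b]-C[a]; print(np.degrees(np.arctan2(e[1],e[0])),np.hypot(*e[:2]))
for a,b in((1,0),(2,3)): e=C[b]-C[a]; print(np.degrees(np.arctan2(e[1],e[0]))-90,np.hypot(*e[:2]))
z=W[...,2]
m=(z>44)&(z<70)&(np.hypot(W[...,0]-451,W[...,1]+158)<50)
P=W[m]; print(len(P),np.median(P,0), cv2.minEnclosingCircle(P[:,:2].astype(np.float32)) if len(P) else 0)
E
```

```text
1.65 [ 453.62142435 -158.81187762  172.13604506] [3.10772507e+00 4.57431057e-01 1.14565635e-03] [0.72245184 0.6573923  0.09685202]
[[667.1 518.6  20. ]
 [694.6 293.6  20. ]
 [382.4 257.9  20. ]
 [360.1 480.1  20. ]] [526.0242393  387.54538917  20.        ]
7.142000650721544 309.40461189256087
6.532847392365192 314.21671126936195
6.963792519487271 226.5879788707035
5.730951109443623 223.31399641733782
1158 [ 451.78320481 -158.29816848   54.80376691] ((452.4543151855469, -158.3355255126953), 24.95704460144043)
```

View pics/w1.png

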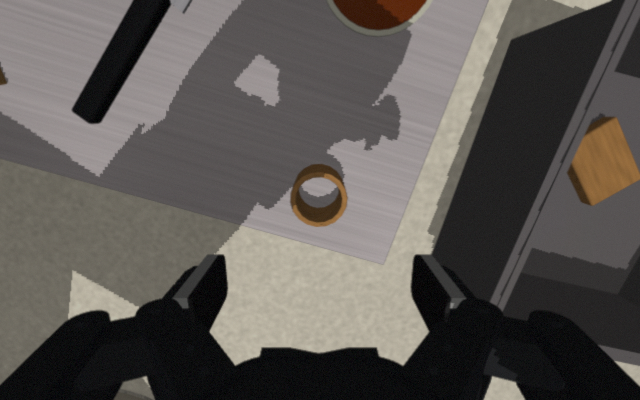

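The wrist view shows the core at px (319,196). It measures (452,-158), directly under the tool, so I'll descend and grip.

>>> move_arm:
  commands:
    - [[-0.02, 0, -1, 0, 0, 0, 1], [0, 0, -1, 0, 0, 0, 1], [0, 0, -0.9, 0, 0, 0, 1], [0, 0, -0.7, 0, 0, 0, 1], [0, 0, -0.25, 0, 0, 0, 1], [0, 0, 0, 0, 0, 0, 1], [0, 0, 0, 0, 0, 0, -1], [0, 0, 0, 0, 0, 0, -1]]

```text
time: 2.45
tcp_pos: [453.7, -159.0, 18.9]
eef_rot: [3.107, 0.458, 0.004]
contact_force: [0.5, -0.6, 1.0]
grip_width: 59.2
grip_force: 0.0
```

>>> move_arm:
  commands:
    - [[0, 0, 0, 0, 0, 0, -1], [0, 0, 0, 0, 0, 0, -1], [0, 0, 0, 0, 0, 0, -1], [0, 0, 0, 0, 0, 0, -1], [0, 0, 0, 0, 0, 0, -1]]

```text
time: 2.95
tcp_pos: [453.5, -158.8, 18.9]
eef_rot: [3.107, 0.458, 0.004]
contact_force: [-1.4, 0.2, 10.1]
grip_width: 48.3
grip_force: 61.0
```

>>> move_arm:
  commands:
    - [[0, 0, 0.5, 0, 0, 0, -1], [0, 0, 1, 0, 0, 0, -1], [0, 0, 1, 0, 0, 0, -1], [0, 0, 1, 0, 0, 0, -1], [0.1, -0.5, 0.2, 0, 0, 0, -1], [0.2, -0.8, 0, 0, 0, 0, -1], [0.2, -0.9, 0, 0, 0, 0, -1], [0.2, -0.9, 0, 0, 0, 0, -1]]

```text
time: 3.75
tcp_pos: [480.8, -283.7, 166.7]
eef_rot: [3.107, 0.459, 0.003]
contact_force: [0.9, 0.6, 0.0]
grip_width: 48.1
grip_force: 62.0
```

>>> move_arm:
  commands:
    - [[0.2, -0.9, 0, 0, 0, 0, -1], [0.2, -0.9, 0, 0, 0, 0, -1], [0, -0.9, 0, 0, 0, 0, -1], [0, -0.4, 0, 0, 0, 0, -1], [0, 0, 0, 0, 0, 0, -1]]

```text
time: 4.25
tcp_pos: [496.2, -408.2, 165.8]
eef_rot: [3.108, 0.455, 0.001]
contact_force: [0.3, 1.0, -0.7]
grip_width: 47.8
grip_force: 62.0
```

>>> move_arm:
  commands:
    - [[0, 0, -1, 0, 0, 0, -1], [0, 0, -1, 0, 0, 0, -1], [0, 0, -0.5, 0, 0, 0, -1], [0, 0, -0.2, 0, 0, 0, -1], [0, 0, 0, 0, 0, 0, -1], [0, 0, 0, 0, 0, 0, 1], [0, 0, 0, 0, 0, 0, 1], [0, 0, 0, 0, 0, 0, 1]]

```text
time: 5.05
tcp_pos: [497.1, -406.9, 58.7]
eef_rot: [3.106, 0.458, 0.002]
contact_force: [0.6, -0.9, 0.6]
grip_width: 85.2
grip_force: 0.0
```

>>> move_arm:
  commands:
    - [[0, 0, 0, 0, 0, 0, 1], [0, 0, 0.5, 0, 0, 0, 1], [0, 0, 1, 0, 0, 0, 1], [0, 0, 1, 0, 0, 0, 1], [0, 0, 0.7, 0, 0, 0, 1], [0, 1, 0.2, 0, 0, 0, 1], [0, 1, 0, 0, 0, 0.3, 1], [0, 1, 0, 0, 0, 0, 1]]

```text
time: 5.85
tcp_pos: [496.4, -285.5, 194.2]
eef_rot: [3.062, 0.696, 0.002]
contact_force: [0.7, 0.3, -0.0]
grip_width: 85.2
grip_force: 0.0
```

```bash
python3 - <<'E'
from h import *
im,W=cloud("top"); cv2.imwrite("pics/t1.png",cv2.resize(im[180:300,230:540],None,fx=2.4,fy=2.4))
E
```

```text
(no output)
```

View pics/t1.png

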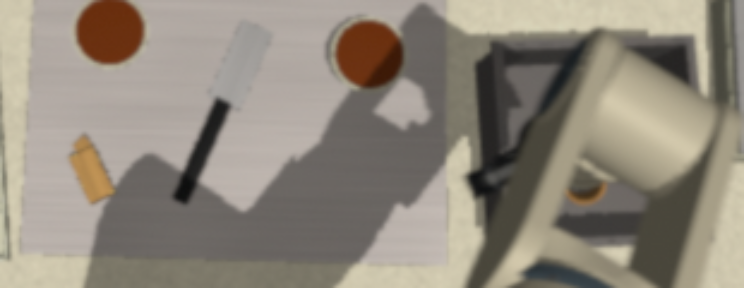

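The core is in the tub, at px (586,188) in the crop. Next is the wood.

>>> move_arm:
  commands:
    - [[-0.03, 1, 0, 0, 0, 0, 1], [-0.03, 1, 0, 0, 0, 0, 1], [-0.03, 1, 0, 0, 0, 0, 1], [-0.03, 1, 0, 0, 0, 0, 1], [-0.03, 1, 0, 0, 0, 0, 1], [-0.03, 1, 0, 0, 0, 0, 1], [-0.03, 1, 0, 0, 0, 0, 1], [-0.03, 1, 0, 0, 0, 0, 1]]

```text
time: 6.7
tcp_pos: [486.7, 35.1, 193.8]
eef_rot: [3.065, 0.689, 0.001]
contact_force: [0.7, -0.2, 1.2]
grip_width: 85.4
grip_force: 0.0
```

>>> move_arm:
  commands:
    - [[-0.03, 1, 0, 0, 0, 0, 1], [-0.03, 1, 0, 0, 0, 0, 1], [-0.03, 1, 0, 0, 0, 0, 1], [0, 0.28, -0.5, 0, 0, 0, 1], [0, 0, 0, 0, 0, 0, 1], [0, 0, 0, 0, 0, 0, 1]]

```text
time: 7.3
tcp_pos: [482.8, 164.5, 173.3]
eef_rot: [3.064, 0.691, -0.002]
contact_force: [0.8, -0.0, -0.1]
grip_width: 85.3
grip_force: 0.0
```

```bash
cat >> h.py <<'E'
def rect(m,W,n):
    P=W[m&np.isfinite(W[...,2])]; r=cv2.minAreaRect(P[:,:2].astype(np.float32))
    e=np.linalg.eigh(np.cov(P[:,:2].T))[1][:,1]
    print(n,len(P),"mean",P.mean(0).round(1),"rect",np.round(r[0],1),np.round(r[1],1),round(r[2],1),"ax",round(np.degrees(np.arctan(e[1]/e[0])),1),"ztop",np.percentile(P[:,2],[10,50,90]).round(1))
E
python3 - <<'E'
from h import *
im,W=cloud("wrist"); np.savez("w2.npz",im=im,W=W)
o=robot.observe();print(o["time"],o["tcp_pos"],o["eef_rot"],o["contact_force"])
z=W[...,2]; g=im.astype(int); s=g.max(2)-g.min(2)
near=(np.hypot(W[...,0]-485,W[...,1]-168)<65)
rect(near&(z>25)&(z<45)&(s>40),W,"wood")
rect(near&(z>31)&(z<38)&(s>40)&(((W[...,0]-486)*np.cos(.46)+(W[...,1]-168)*np.sin(.46))<20),W,"block")
rect((g.max(2)<60)&(z>18)&(z<40)&(np.hypot(W[...,0]-515,W[...,1]-40)<90),W,"handle")
E
```

```text
7.35 [483.2473383  164.15639791 173.71953674] [ 3.06472575e+00  6.89481198e-01 -2.24489687e-04] [ 0.58149924 -0.35212994  0.45345925]
wood 1935 mean [487.3 168.4  33.7] rect [490.8 171.1] [75.5 29.5] 27.7 ax 25.6 ztop [33.  34.2 35.1]
block 1558 mean [481.4 165.8  34.3] rect [480.5 165.7] [52.2 29.5] 27.7 ax 28.5 ztop [33.5 34.3 35.1]
handle 2852 mean [519.   41.5  25.5] rect [516.3  41. ] [ 20.4 128.3] 68.1 ax -22.4 ztop [22.7 26.1 27.1]
```

>>> move_arm:
  commands:
    - [[-0.04, 0.04, -1, 0, 0, 0.06, 1], [0, 0, -1, 0, 0, 0, 1], [0, 0, -0.9, 0, 0, 0, 1], [0, 0, -0.7, 0, 0, 0, 1], [0, 0, -0.35, 0, 0, 0, 1], [0, 0, 0, 0, 0, 0, 1], [0, 0, 0, 0, 0, 0, -1], [0, 0, 0, 0, 0, 0, -1]]

```text
time: 8.15
tcp_pos: [482.9, 166.6, 16.8]
eef_rot: [-3.054, -0.737, -0.004]
contact_force: [-0.5, 1.3, 0.4]
grip_width: 58.8
grip_force: 0.0
```

>>> move_arm:
  commands:
    - [[0, 0, 0, 0, 0, 0, -1], [0, 0, 0, 0, 0, 0, -1], [0, 0, 0, 0, 0, 0, -1], [0, 0, 0, 0, 0, 0, -1], [0, 0, 0, 0, 0, 0, -1], [0, 0, 0, 0, 0, 0, -1]]

```text
time: 8.75
tcp_pos: [482.3, 166.6, 16.6]
eef_rot: [-3.054, -0.738, -0.003]
contact_force: [-1.5, -1.0, 9.8]
grip_width: 31.0
grip_force: 60.0
```

>>> move_arm:
  commands:
    - [[0, 0, 0.5, 0, 0, 0, -1], [0, 0, 1, 0, 0, 0, -1], [0, 0, 1, 0, 0, 0, -1], [0, 0, 1, 0, 0, 0, -1], [0.15, -0.5, 0.3, 0, 0, 0, -1], [0.15, -0.95, 0, 0, 0, 0, -1], [0.15, -0.95, 0, 0, 0, 0, -1], [0.15, -0.95, 0, 0, 0, 0, -1]]

```text
time: 9.55
tcp_pos: [505.7, 31.3, 168.1]
eef_rot: [3.053, 0.739, 0.002]
contact_force: [-0.1, 0.2, 0.1]
grip_width: 30.6
grip_force: 59.7
```

>>> move_arm:
  commands:
    - [[0.15, -0.95, 0, 0, 0, 0, -1], [0.15, -0.95, 0, 0, 0, 0, -1], [0.15, -0.95, 0, 0, 0, 0, -1], [0.15, -0.95, 0, 0, 0, 0, -1], [0.15, -0.95, 0, 0, 0, 0, -1], [0.15, -0.95, 0, 0, 0, 0, -1], [0.15, -0.95, 0, 0, 0, 0, -1], [0.15, -0.95, 0, 0, 0, 0, -1]]

```text
time: 10.35
tcp_pos: [553.6, -273.2, 167.8]
eef_rot: [3.053, 0.738, 0.001]
contact_force: [0.3, 1.7, -0.6]
grip_width: 30.7
grip_force: 59.7
```

>>> move_arm:
  commands:
    - [[0.15, -0.95, 0, 0, 0, 0, -1], [0.15, -0.95, 0, 0, 0, 0, -1], [0.15, -0.95, 0, 0, 0, 0, -1], [0, -0.4, 0, 0, 0, 0, -1], [0, 0, 0, 0, 0, 0, -1]]

```text
time: 10.85
tcp_pos: [571.2, -403.4, 167.3]
eef_rot: [3.054, 0.735, 0.0]
contact_force: [0.5, 0.3, 0.5]
grip_width: 30.7
grip_force: 59.7
```

>>> move_arm:
  commands:
    - [[0, 0, -1, 0, 0, 0, -1], [0, 0, -1, 0, 0, 0, -1], [0, 0, -0.5, 0, 0, 0, -1], [0, 0, -0.2, 0, 0, 0, -1], [0, 0, 0, 0, 0, 0, -1], [0, 0, 0, 0, 0, 0, 1], [0, 0, 0, 0, 0, 0, 1], [0, 0, 0, 0, 0, 0, 1]]

```text
time: 11.65
tcp_pos: [572.4, -402.0, 60.8]
eef_rot: [3.052, 0.738, 0.002]
contact_force: [-0.5, 0.7, -0.2]
grip_width: 72.9
grip_force: 0.0
```

>>> move_arm:
  commands:
    - [[0, 0, 0, 0, 0, 0, 1], [0, 0, 0.5, 0, 0, 0, 1], [0, 0, 1, 0, 0, 0, 1], [0, 0, 1, 0, 0, 0, 1], [0, 0, 0.7, 0, 0, 0, 1], [0, 1, 0.1, 0, 0, -0.27, 1], [0, 1, 0, 0, 0, -0.28, 1], [0, 1, 0, 0, 0, -0.28, 1]]

```text
time: 12.45
tcp_pos: [571.5, -280.7, 192.2]
eef_rot: [3.141, 0.051, 0.002]
contact_force: [0.6, 0.3, -0.4]
grip_width: 85.4
grip_force: 0.0
```

>>> move_arm:
  commands:
    - [[-0.03, 1, 0, 0, 0, -0.28, 1], [-0.03, 1, 0, 0, 0, -0.28, 1], [-0.03, 1, 0, 0, 0, -0.27, 1], [-0.03, 1, 0, 0, 0, 0, 1], [-0.03, 1, 0, 0, 0, 0, 1], [-0.03, 1, 0, 0, 0, 0, 1], [-0.03, 1, 0, 0, 0, 0, 1], [0, 0, 0, 0, 0, 0, 1]]

```text
time: 13.25
tcp_pos: [563.0, 2.3, 191.8]
eef_rot: [-3.08, 0.611, -0.0]
contact_force: [-0.1, -0.8, 0.3]
grip_width: 85.3
grip_force: 0.0
```

```bash
python3 - <<'E'
from h import *
im,W=cloud("wrist"); cv2.imwrite("pics/w3.png",im); np.savez("w3.npz",im=im,W=W)
t,_=robot.camera("scene"); cv2.imwrite("pics/s3.png",t)
o=robot.observe();print(o["time"],o["tcp_pos"],o["eef_rot"],o["contact_force"])
z=W[...,2]; g=im.astype(int)
rect((g.max(2)<60)&(z>22)&(z<30)&(np.hypot(W[...,0]-515,W[...,1]-40)<90),W,"handle")
E
```

```text
13.35 [563.29850169  -0.97581818 191.68939099] [ 3.08102859e+00 -6.13119713e-01  1.16331937e-03] [-0.17882274 -1.09959515 -0.58004687]
handle 2060 mean [520.   38.1  26. ] rect [516.1  39.8] [ 19.6 129.7] 67.9 ax -22.0 ztop [24.9 26.1 27. ]
```

View pics/w3.png

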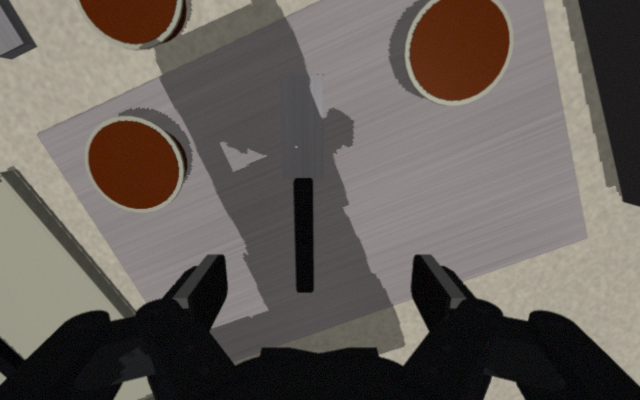

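View pics/s3.png

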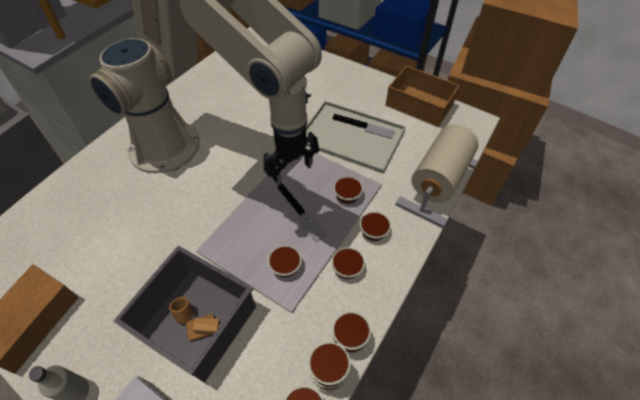

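Both scraps lie in the tub (scene px 180,310 and 205,325). The spatula handle is under the tool at wrist px (304,235), so I'll grip it.

>>> move_arm:
  commands:
    - [[-0.02, 0.55, -1, 0, 0, 0, 1], [0, 0, -1, 0, 0, 0, 1], [0, 0, -1, 0, 0, 0, 1], [0, 0, -0.8, 0, 0, 0, 1], [0, 0, -0.5, 0, 0, 0, 1], [0, 0, -0.17, 0, 0, 0, 1], [0, 0, 0, 0, 0, 0, 1], [0, 0, 0, 0, 0, 0, -1]]

```text
time: 14.15
tcp_pos: [563.3, 19.8, 13.5]
eef_rot: [-3.08, 0.617, -0.002]
contact_force: [-0.3, 0.2, -0.1]
grip_width: 73.1
grip_force: 0.0
```

>>> move_arm:
  commands:
    - [[0, 0, 0, 0, 0, 0, -1], [0, 0, 0, 0, 0, 0, -1], [0, 0, 0, 0, 0, 0, -1], [0, 0, 0, 0, 0, 0, -1], [0, 0, 0, 0, 0, 0, -1], [0, 0, 0, 0, 0, 0, -1], [0, 0, 0, 0, 0, 0, -1]]

```text
time: 14.85
tcp_pos: [562.9, 20.5, 13.4]
eef_rot: [-3.08, 0.616, -0.002]
contact_force: [-1.6, 0.5, 7.8]
grip_width: 18.2
grip_force: 59.5
```

>>> move_arm:
  commands:
    - [[0, 0, 0.4, 0, 0, 0, -1], [0, 0, 0.8, 0, 0, 0, -1], [0, 0, 1, 0, 0, 0, -1], [0, 0, 1, 0, 0, 0, -1], [-0.1, 0.6, 0.8, 0, 0, 0.2, -1], [-0.1, 0.9, 0, 0, 0, 0.2, -1], [-0.1, 0.9, 0, 0, 0, 0.2, -1], [-0.1, 0.9, 0, 0, 0, 0.2, -1]]

```text
time: 15.65
tcp_pos: [546.0, 153.6, 173.1]
eef_rot: [-3.141, -0.044, -0.001]
contact_force: [-0.5, -0.1, -1.3]
grip_width: 18.3
grip_force: 58.9
```

>>> move_arm:
  commands:
    - [[-0.1, 0.9, 0, 0, 0, 0.17, -1], [-0.1, 0.9, 0, 0, 0, 0, -1], [-0.1, 0.9, 0, 0, 0, 0, -1], [-0.06, 0.9, 0, 0, 0, 0, -1], [0, 0.7, 0, 0, 0, 0, -1], [0, 0.2, 0, 0, 0, 0, -1], [0, 0, 0, 0, 0, 0, -1]]

```text
time: 16.35
tcp_pos: [531.6, 333.1, 172.2]
eef_rot: [3.136, 0.18, -0.0]
contact_force: [0.6, -0.5, 0.0]
grip_width: 18.2
grip_force: 59.0
```

```bash
python3 - <<'E'
from h import *
im,W=cloud("wrist"); cv2.imwrite("pics/w4.png",im); np.savez("w4.npz",im=im,W=W)
o=robot.observe();print(o["time"],o["tcp_pos"],o["eef_rot"],o["contact_force"],o["torque"],o["grip_width"])
E
```

```text
16.4 [531.6000258  332.02188302 172.2035846 ] [ 3.13573841e+00  1.78818824e-01 -9.63686667e-04] [-0.04774926  0.49735131 -1.07538189] [-0.03509986  0.02061158  0.042708  ] 18.391779496001334
```

View pics/w4.png

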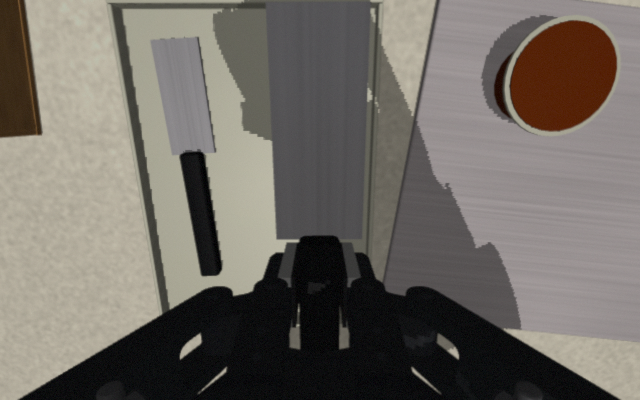

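The spatula hangs level over the tray's free half (blade around px 320,120), and the spare is at px (190,150). I'll fit the tray walls from the cloud.

```bash
python3 - <<'E'
from h import *
f=np.load("w4.npz"); W=f["W"]; z=W[...,2]; g=f["im"].astype(int)
print("floor",np.nanmedian(z[150:250,160:178]), "table",np.nanmedian(z[50:130,60:100]))
rim=(z>17)&(z<24)
for n,y0,y1 in (("+y wall",470,540),("-y wall",240,300)):
    P=W[rim&(W[...,1]>y0)&(W[...,1]<y1)&(W[...,0]<675)]; 
    for _ in range(4):
        k=np.polyfit(P[:,0],P[:,1],1); r=P[:,1]-np.polyval(k,P[:,0]); P=P[abs(r)<max(4,1.5*r.std())]
    print(n,len(P),"yaw",np.degrees(np.arctan(k[0])).round(2),"y at 526",np.polyval(k,526).round(1),"x",P[:,0].min().round(),P[:,0].max().round(),"res",r.std().round(2))
P=W[rim&(W[...,0]>680)&(W[...,0]<715)&(W[...,1]>270)&(W[...,1]<520)]
if len(P)>5:
    k=np.polyfit(P[:,1],P[:,0],1); print("+x wall",len(P),"yaw",-np.degrees(np.arctan(k[0])),"x at 387",np.polyval(k,387))
B=W[(z>120)&(W[...,0]>565)]; c=np.polyfit(B[:,0],B[:,2],1); print("blade",len(B),"z",B[:,2].mean(),"slope",c[0]); rect((z>155)&(z<200)&(W[...,0]>560)&(W[...,0]<800),W,"blade")
rect((g.max(2)<60)&(z>12)&(z<26)&(W[...,1]>400)&(W[...,1]<480),W,"spare")
E
```

```text
floor 4.217132227335497 table 0.35357327793173
+y wall 1743 yaw 6.82 y at 526 506.4 x 371.0 672.0 res 1.24
-y wall 1053 yaw 6.89 y at 526 280.3 x 461.0 675.0 res 1.21
+x wall 593 yaw 4.365227561865885 x at 387 685.9104966799747
blade 18805 z 173.1524009402211 slope 0.00026513278377902585
blade 19716 mean [606.  341.6 173.2] rect [601.4 341.2] [88.  42.3] 6.8 ax 7.8 ztop [172.3 173.2 174. ]
spare 2529 mean [493.7 446.6  19.5] rect [489.3 447.1] [128.5  18.9] 10.0 ax 10.0 ztop [17.1 20.  21. ]
```

>>> move_arm:
  commands:
    - [[0.02, 0.08, -1, 0, 0, 0, -1], [0, 0, -1, 0, 0, 0, -1], [0, 0, -0.9, 0, 0, 0, -1], [0, 0, -0.7, 0, 0, 0, -1], [0, 0, -0.3, 0, 0, 0, -1], [0, 0, -0.1, 0, 0, 0, -1], [0, 0, -0.05, 0, 0, 0, -1], [0, 0, 0, 0, 0, 0, -1]]

```text
time: 17.2
tcp_pos: [533.7, 335.8, 11.7]
eef_rot: [-3.136, -0.177, -0.003]
contact_force: [0.1, 0.3, -0.4]
grip_width: 18.5
grip_force: 59.0
```

>>> move_arm:
  commands:
    - [[0, 0, -0.05, 0, 0, 0, -1], [0, 0, -0.04, 0, 0, 0, -1], [0, 0, 0, 0, 0, 0, -1], [0, 0, 0, 0, 0, 0, -1]]

```text
time: 17.6
tcp_pos: [533.2, 335.9, 7.4]
eef_rot: [-3.136, -0.177, -0.001]
contact_force: [-0.7, -1.0, 2.5]
grip_width: 18.1
grip_force: 59.4
```

It is just touching the floor. I'll open part-way so the fingers stay clear of the tray wall.

>>> move_arm:
  commands:
    - [[0, 0, 0, 0, 0, 0, -0.1], [0, 0, 0, 0, 0, 0, -0.1], [0, 0, 0, 0, 0, 0, -0.1], [0, 0, 0, 0, 0, 0, -0.1], [0, 0, 0, 0, 0, 0, -0.1]]

```text
time: 18.1
tcp_pos: [532.8, 335.6, 6.8]
eef_rot: [3.137, 0.177, -0.0]
contact_force: [-0.8, -0.4, 0.9]
grip_width: 38.4
grip_force: 0.0
```

>>> move_arm:
  commands:
    - [[0, 0, 0.3, 0, 0, 0, -0.1], [0, 0, 0.7, 0, 0, 0, -0.1], [0, 0, 1, 0, 0, 0, -0.1], [0, 0, 1, 0, 0, 0, -0.1], [0, 0, 1, 0, 0, 0, -0.1], [0, -0.5, 1, 0, 0, 0, 1], [-0.3, -1, 0.3, 0, 0, 0, 1], [-0.3, -1, 0, 0, 0, 0, 1]]

```text
time: 18.9
tcp_pos: [509.9, 235.5, 222.5]
eef_rot: [-3.135, -0.179, -0.008]
contact_force: [0.3, -0.6, 0.2]
grip_width: 79.9
grip_force: 0.0
```

>>> move_arm:
  commands:
    - [[-0.3, -1, 0, 0, 0, 0, 1], [-0.3, -1, 0, 0, 0, 0, 1], [-0.3, -1, 0, 0, 0, 0, 1], [-0.3, -1, 0, 0, 0, 0, 1], [0, -1, 0, 0, 0, 0, 1], [0, -1, 0, 0, 0, 0, 1], [0, 0, 0, 0, 0, 0, 1], [0, 0, 0, 0, 0, 0, 1]]

```text
time: 19.7
tcp_pos: [460.8, -5.1, 219.6]
eef_rot: [-3.137, -0.173, -0.002]
contact_force: [0.2, -0.2, 0.1]
grip_width: 85.3
grip_force: 0.0
```

```bash
python3 - <<'E'
from h import *
im,W=cloud("top"); cv2.imwrite("pics/t5.png",im)
o=robot.observe();print(o["time"],o["tcp_pos"],o["contact_force"],o["dq"].round(3))
z=W[...,2]; g=im.astype(int)
E
```

```text
19.75 [460.82566267  -4.25298215 219.44071909] [-0.00165781 -0.43081114  0.36061682] [ 0.026  0.007  0.     0.    -0.002 -0.001]
```

View pics/t5.png

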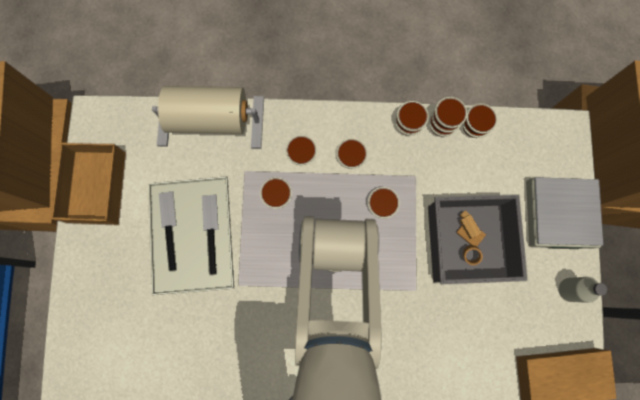

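Both spatulas lie side by side in the tray (px 168,230 and 210,235) with their blades the same way. The core and wood are in the tub (px 472,255 and 470,225), and the cups have not moved.

```bash
python3 -c "
from workcell import robot
print(robot.sign_off())"
```

```text
the job is handed in; nothing more can be done
None
```

The board is cleared and the job is handed in (about 20 s of the 72 s used): the core and wood are in the grey tub, and the spatula lies flat in the tray beside the spare with its blade pointing the same way. The cups and the spare were left where they were.

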